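Fit the coarse grating insert into the grater box

TASK

Make the grater box ready for coarse grating: take the insert with the orange frame, which stands on edge in the storage rack, lay it down flat on the bare worktop, grating side up, and let go of it to change your grip. Then put it into the matching cavity in the top of the grater box and press it fully home, until the spring catch has snapped back over its lip. Leave the green insert in the rack, and do not disturb the two cups or the canister.

Things in the scene. Friction and masses are not known exactly. Their poses are not given: they have to be found in the camera images.
- orange_insert: Coarse grating insert, 130 g, rigid: orange frame 140 mm long (own x), 66 wide (y), 14 thick (z), bars of 12 mm along both long sides, recessed steel sheet. Origin: centre of the outline, on the underside; grating side = own +z. Its (-x, +y) corner is cut off, 16 mm at 45 degrees. Starts standing in the rack on its -y edge, +y up, top edge 74 mm over the worktop, grating side to the left (world +y).
- green_insert: Slicing insert with a green frame, same outline and size as the orange one; it stands in the other outer slot of the rack in the same way and stays there.
- rack: White storage rack, fixed, 154 mm (own x) by 126 mm (own y); origin: centre of its underside. Three 17 mm slots run along own x, at own y = -35, 0 and 35 mm; slot floor 8 mm, rib tops 30 mm above the worktop. The middle slot is empty: 56 mm free between the two inserts.
- grater_box: Grater box, fixed: clear bin with a grey top, 165 mm (own x) by 86 mm (own y), rim 72 mm over the worktop. Origin: centre of its underside, z up. In its top is a cavity 143 x 69 mm, 14 mm deep (1.5 mm play all round an insert), its (-x, +y) corner filled to match the insert's cut-off corner. The rim is left out for 50 mm at the middle of both long sides, down to the cavity floor, for fingers.
- cavity (a point): Centre of the cavity floor (a ledge round an opening), 58 mm above the worktop; axes as the grater box. A seated insert has its origin here, its own axes along these, and its top flush with the rim.
- insert_lip (a point): On the underside of the orange insert, 65 mm from its origin along own +x; axes as the insert. Here, in its last 8 mm, the insert is only a lip 5 mm thick (above the underside), over which the catch snaps.
- catch (a joint): Spring catch, black slide 20 mm wide in the middle of the cavity's +x end wall, value in m. At 0 its nose stands 5 mm into the cavity, 6.5 mm over the floor, just above a seated lip. The lip end of an insert stops on its sloping front (8 to 16 mm over the floor); pressing the insert down near that end with 8 to 15 N drives the catch back (at most 0.007) and it springs out over the lip.
- mug: White cup with blue flowers, 62 mm across, 88 mm with its handle, 50 mm tall, standing; leave alone.
- cup: Low white cup with a pattern of dark diamonds, 58 mm across, 84 mm with its handle, 49 mm tall, standing; leave alone.
- canister: Pale grey lidded canister, 92 mm across, 130 mm tall, standing; leave alone.

How it is judged:
By the outcome, as a careful person would: the job done as asked, in the order asked, and still so for the second after the job is handed in, with the robot touching nothing.
It also fails if it takes over 64 s, if anything falls off the work surface, if the arm or the gripper's body presses on something with over 40 N, if the wrist force passes 120 N, or if a joint passes its speed limit or range.

ROBOT

A 6-joint arm with a two-finger parallel gripper is mounted at the origin on a cart in front of the work surface, level with it; the furniture and walls round the work are solid. World frame = base frame: x ahead of the robot, y to its left, z up, the work surface at z = 0. Lengths are in m, angles in degrees, forces in N, time in s.
With the tool pointing down it reaches from about 0.275 to 0.825 m from the base axis. Payload 5.2 kg.
Tool frame: the origin (TCP) lies midway between the tips of the shut fingers; the grasp point (between the pads) lies 19 mm behind it; z points along the fingers, y is the line along which they close (so a half turn about z gives the same grasp; the last joint's range is limited). The gripper opens to 93 mm and grips with 3 to 60 N. Pads are 15 mm wide; open, the fingers measure 128 mm over their backs; the gripper's body (75 mm by 188 mm) begins 65 mm behind the grasp point.
Start: joints at [59.714, 14.817, 87.949, -0, 77.235, -11.62], TCP at [0.176, 0.521, 0.219] pointing down, gripper open.
Joint ranges: [-179.93, 179.93], [-52.35, 119.4], [10.71, 147.94], [-69.91, 249.91], [12.55, 155.21], [-178.61, 178.61]. Speed limits (degrees/s): [147.25, 147.25, 180, 180, 180, 180].

INTERFACE

Orientations are given as [roll, pitch, yaw] about the fixed x, y, z axes, in that order (R = Rz(yaw) Ry(pitch) Rx(roll)).
In Python, from cell import ctrl, grab_frame, get_calibration gives the robot as it stands. The module is installed in compiled form; this text tells all that it offers. Calls block until the motion is done:
- ctrl.move_pose(position, orientation): joint-space move of the TCP to a pose.
- ctrl.move_l(position, feed=0.15, rot=None, contact_N=None): straight line of the TCP; rot=None keeps the orientation; feed is the mean speed in m/s. With contact_N (N) it stops when the force on the tool has changed by that much, and returns True; else False.
- ctrl.move_joints(angles): joint-space move.
- ctrl.move_gripper(opening, grip_force=None): finger opening in m; grip_force is the grip in N (None keeps the last); returns when the fingers have stopped.
- ctrl.dwell(seconds).
- ctrl.solve_ik(position, orientation): joint angles nearest the present ones, or None.
- ctrl.observe(): the state.
- grab_frame(name): name is "scene" or "top"; returns the picture (384x512x3 uint8, red, green, blue); there is no depth.
- get_calibration(name): a dict with "K" (3x3 intrinsics, pixels), "dist" ([k1, k2, p1, p2, k3] as OpenCV has them; the pictures are not rectified), "R" (3x3) and "t" (3): a world point X has camera coordinates R X + t. Camera axes: x right, y down, z forward; pixel columns grow to the right and rows downward; lengths in m; the calibration is good to about 2 mm. A picture is of the moment at which its call begins. get_calibration takes no time and is no camera call.
A pose or a line that the arm cannot do raises ctrl.Unreachable and nothing moves.
- ctrl.sign_off(): hands the job in; it is judged then, once.
The state is a dict: "clock": time; "q": joint angles; "qvel": joint speeds; "joint_efforts": joint torques, N m; "position": TCP position; "eef_rot": TCP orientation; "wrist_force": force on the tool from outside, world axes, zero at the start; "wrist_torque": the same for the moment, N m; "width": finger opening in m; "grasp_force": force on a finger pad.
Only numpy, scipy, OpenCV 4.12 (cv2) and the standard library are available. Lean on these libraries where they do the work, as an engineer would, in place of code of your own. Each camera call takes 0.05 s, during which the arm holds its last target. There are 200 camera calls.

## Working session

There is one attempt and no reset: what is moved stays moved. The work goes in short steps, each a Python script; the robot and the scene stay as the last script left them, time stands still between calls to the robot, and variables do not carry over. Pictures are saved under pics/ and viewed, at most 10 in all, crops included, and the job is handed in when it is done.

```bash
mkdir -p pics; ls
python3 - <<'E'
from cell import ctrl, grab_frame, get_calibration
import cv2,numpy as np
for n in("scene","top"):
    f=grab_frame(n); cv2.imwrite(f"pics/{n}0.png",f[:,:,::-1]); c=get_calibration(n)
    print(n,np.round(c["K"],1).tolist(),c["dist"],np.round(c["R"],3).tolist(),np.round(-np.array(c["R"]).T@c["t"],3))
print(ctrl.observe())
E
```

```text
pics
scene [[497.5, 0.0, 259.4], [0.0, 497.5, 192.3], [0.0, 0.0, 1.0]] [0.05561026 0.         0.         0.         0.        ] [[0.417, -0.909, -0.001], [-0.737, -0.338, -0.586], [0.532, 0.245, -0.811]] [-0.378 -0.463  1.477]
top [[417.4, 0.0, 254.8], [0.0, 417.4, 194.1], [0.0, 0.0, 1.0]] [-0.14833446  0.          0.          0.          0.        ] [[-0.026, -0.999, -0.024], [-0.993, 0.028, -0.114], [0.115, 0.02, -0.993]] [ 0.435 -0.044  1.198]
{'clock': 0.1, 'q': array([ 5.97116925e+01,  1.48563592e+01,  8.80032746e+01,  4.14249377e-05,
        7.72360236e+01, -1.16193796e+01]), 'qvel': array([-0.03470191, -0.07603856, -0.25063154,  0.01871621,  0.03592101,
        0.00220041]), 'joint_efforts': array([ 2.75882747e-03, -4.38206327e+01, -2.84642923e+01,  7.20217964e-02,
        3.61638225e-02, -9.70204269e-05]), 'position': array([0.17577882, 0.52063897, 0.21789961]), 'eef_rot': array([-1.79906311e+02, -1.93058218e-02,  1.61331047e+02]), 'wrist_force': array([-0.03695997,  0.83733933,  0.05168047]), 'wrist_torque': array([-0.03279941,  0.01132194, -0.00898446]), 'grasp_force': 0.0, 'width': 0.0928740978461701}
```

View pics/scene0.png

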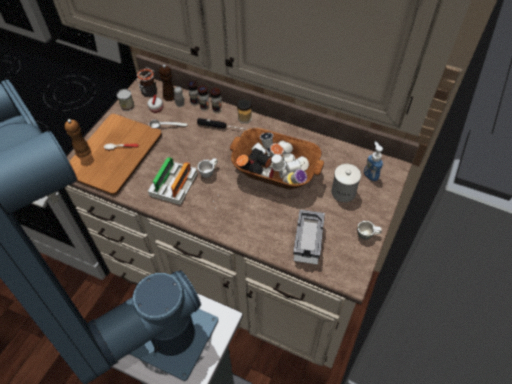

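View pics/top0.png

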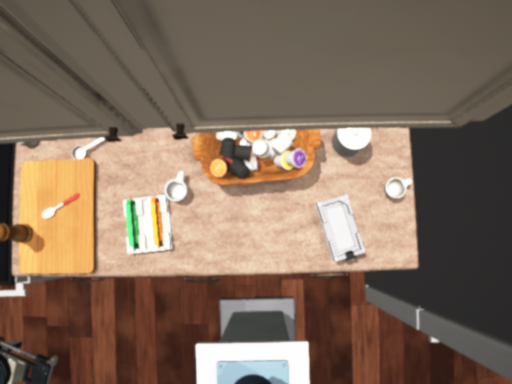

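The scene view shows the rack at (173,180) and the box at (309,237). In the top view the orange insert is at (157,222) and green at (131,222). The box is at (340,228) with its catch at (349,257), on the robot side, so box +x points at the robot. The mug is at (176,188). Worktop is bare around (250,230).

```bash
cat > h.py <<'E'
from cell import ctrl, grab_frame, get_calibration
import cv2, numpy as np
def ray(n,px,z):
    "pixels (N,2) of camera n -> world points on plane(s) z"
    c=get_calibration(n); R=np.array(c["R"]); C=-R.T@np.array(c["t"])
    u=cv2.undistortPoints(np.float64(px).reshape(-1,1,2),np.array(c["K"]),np.array(c["dist"])).reshape(-1,2)
    d=np.c_[u,np.ones(len(u))]@R
    return C+d*((z-C[2])/d[:,2])[:,None]
def proj(n,X):
    c=get_calibration(n); r,_=cv2.Rodrigues(np.array(c["R"]))
    return cv2.projectPoints(np.float64(X).reshape(-1,1,3),r,np.array(c["t"]),np.array(c["K"]),np.array(c["dist"]))[0].reshape(-1,2)
def orange(img,lo=(6,120,90),hi=(24,255,255)):
    return cv2.inRange(cv2.cvtColor(img,cv2.COLOR_RGB2HSV),lo,hi)
def crop(img,c,w,h,k):
    x,y=int(c[0]-w//2),int(c[1]-h//2)
    return cv2.resize(img[y:y+h,x:x+w,::-1],None,fx=k,fy=k,interpolation=cv2.INTER_CUBIC)
E
python3 - <<'E'
from h import *
t=grab_frame("top"); s=grab_frame("scene")
a=np.hstack([crop(t,(148,224),66,50,6),crop(s,(174,180),66,50,6)])
b=np.hstack([crop(t,(340,228),66,76,4)[:, :],crop(s,(309,237),66,76,4)])
b=cv2.copyMakeBorder(b,0,0,0,a.shape[1]-b.shape[1],cv2.BORDER_CONSTANT)
p=np.vstack([a,b]); print(p.shape); cv2.imwrite("pics/crops.png",p[:600,:800])
for n,f in(("top",t),("scene",s)):
    m=orange(f); k,l,st,ce=cv2.connectedComponentsWithStats(m)
    for i in range(1,k):
        if st[i,4]>25: print(n,st[i],ce[i].round(1),ray(n,[ce[i]],.06).round(3))
E
```

```text
(604, 792, 3)
top [ 192  129  129   57 2932] [252.8 159.8] [[ 0.662 -0.018  0.06 ]]
top [246 130  14  10  87] [253.3 134.4] [[ 0.735 -0.021  0.06 ]]
top [  12  157   84  117 8252] [ 57.4 216.9] [[0.517 0.546 0.06 ]]
top [151 198  11  48 243] [157.7 221. ] [[0.499 0.25  0.06 ]]
top [  0 223  10  17 115] [  3.6 231.2] [[0.478 0.721 0.06 ]]
top [ 332  272   71  112 3866] [369.6 335.3] [[ 0.173 -0.321  0.06 ]]
top [ 221  274   85   66 1966] [271.7 291.5] [[ 0.301 -0.059  0.06 ]]
top [ 118  277   89  107 3622] [157.1 318.3] [[0.233 0.255 0.06 ]]
top [  76  278   41  106 3066] [100.  336.5] [[0.181 0.419 0.06 ]]
top [309 279  14  18 115] [316.  286.2] [[ 0.312 -0.179  0.06 ]]
top [   0  281   76   72 2914] [ 32.8 314.6] [[0.237 0.624 0.06 ]]
top [ 75 314   9   9  53] [ 79.4 318.3] [[0.231 0.479 0.06 ]]
top [207 317  10  21 129] [211.6 326.5] [[0.21  0.106 0.06 ]]
top [158 318  13  12  75] [164.2 324.3] [[0.217 0.235 0.06 ]]
top [310 345   4  14  45] [311.4 351.4] [[ 0.137 -0.161  0.06 ]]
top [ 71 350   8  34 181] [ 74.3 366.1] [[0.094 0.499 0.06 ]]
top [478 373  34  11 217] [494.4 380. ] [[ 0.017 -0.685  0.06 ]]
scene [238 110  13   9  67] [244.  112.9] [[0.88  0.183 0.06 ]]
scene [  70  114   91   79 3898] [113.5 152.8] [[0.491 0.533 0.06 ]]
scene [ 65 120  12  10  84] [ 70.4 124.7] [[0.541 0.763 0.06 ]]
scene [ 230  128   94   58 1614] [275.8 150.4] [[ 0.753 -0.01   0.06 ]]
scene [271 144  11  10  75] [276.2 148.5] [[ 0.763 -0.007  0.06 ]]
scene [172 162  18  35 138] [179.6 175.7] [[0.5   0.257 0.06 ]]
scene [176 167  14  27  60] [182.8 181.4] [[0.482 0.234 0.06 ]]
scene [268 177  19   7  36] [277.  179.9] [[ 0.628 -0.069  0.06 ]]
```

View pics/crops.png

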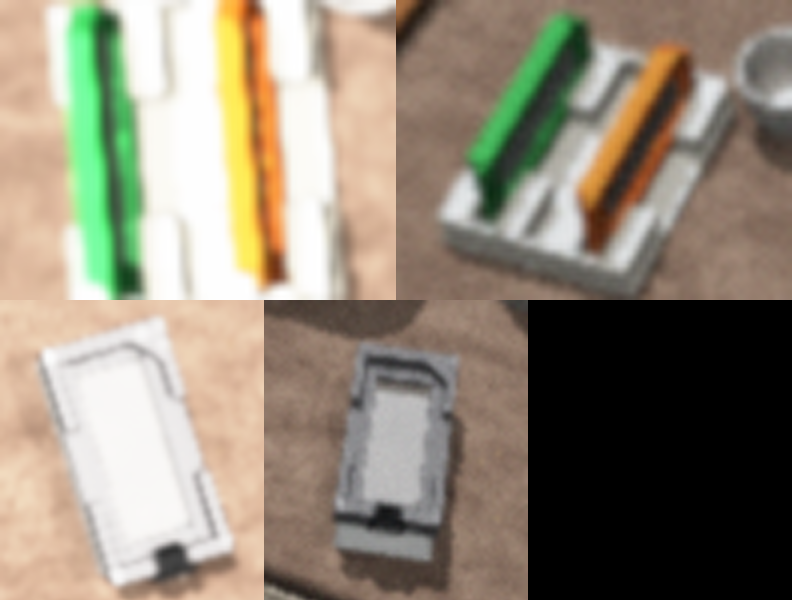

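The crops show the bright top edge of the orange insert in the top view from about (153.7,199) to (157,246). The box rim corners are near (317.5,203), (347,194), (366,253) and (335.5,261). The filled corner is at far right and the catch at the near end, so box yaw is about 180° plus a bit. I'll fit both now.

Run:
```python
from h import *
t=grab_frame("top"); s=grab_frame("scene")
hsv=cv2.cvtColor(t,cv2.COLOR_RGB2HSV)
# insert top edge strip
roi=np.zeros(t.shape[:2],np.uint8); roi[190:255,148:172]=255
for lo in (17,19,21):
    m=cv2.inRange(hsv,(lo,120,150),(30,255,255))&roi
    p=np.argwhere(m)[:,::-1]; W=ray("top",p,.074)[:,:2]
    r=cv2.minAreaRect(np.float32(W*1000)); print("ins",lo,len(p),np.round(r[0],1),np.round(r[1],1),round(r[2],1),W.mean(0).round(4))
# green strip for rack yaw
roi[:]=0; roi[190:255,115:145]=255
m=cv2.inRange(hsv,(40,100,180),(80,255,255))&roi
W=ray("top",np.argwhere(m)[:,::-1],.074)[:,:2]; r=cv2.minAreaRect(np.float32(W*1000)); print("grn",np.round(r[0],1),np.round(r[1],1),round(r[2],1))
for n,c,f in(("top",(340,228),t),("scene",(309,237),s)):
  h=cv2.cvtColor(f,cv2.COLOR_RGB2HSV)
  for S in (25,35,45):
    m=cv2.inRange(h,(0,0,70),(180,S,255)); k=np.zeros_like(m); k[c[1]-40:c[1]+40,c[0]-35:c[0]+35]=255
    m=cv2.morphologyEx(m&k,cv2.MORPH_CLOSE,np.ones((5,5))); cs,_=cv2.findContours(m,0,cv2.CHAIN_APPROX_NONE)
    q=max(cs,key=cv2.contourArea).reshape(-1,2); W=ray(n,q,.072)[:,:2]
    r=cv2.minAreaRect(np.float32(W*1000)); print(n,S,np.round(r[0],1),np.round(r[1],1),round(r[2],1))
```

```text
ins 17 193 [497.7 252.2] [129.9  17.2] 5.1 [0.4974 0.2549]
ins 19 177 [497.5 255.2] [124.1  11.1] 5.1 [0.4968 0.2552]
ins 21 141 [494.9 256.1] [119.   10.2] 5.9 [0.4948 0.2561]
grn [493.8 319.2] [130.   28.2] 6.6
top 25 [ 466.4 -249. ] [169.2  90.8] 15.1
top 35 [ 466.1 -248.7] [170.3  92.9] 14.6
top 45 [ 466.7 -248.7] [173.5  95.2] 15.0
scene 25 [ 452.1 -257.9] [197.4  85.7] 15.0
scene 35 [ 452.4 -258.2] [200.4  88.3] 14.8
scene 45 [ 452.5 -257.4] [202.8  89.9] 15.6
```

```bash
cat >> h.py <<'E'
from scipy.spatial.transform import Rotation as Ro
def down(yaw): return [180,0,yaw]
def tilt(yaw,th):
    "tool down at yaw, tilted by th about the horizontal axis along yaw"
    u=np.array([np.cos(np.radians(yaw)),np.sin(np.radians(yaw)),0])
    return (Ro.from_rotvec(u*np.radians(th))*Ro.from_euler("xyz",[180,0,yaw],degrees=True)).as_euler("xyz",degrees=True)
def st(*k):
    o=ctrl.observe(); print(round(o["clock"],2),np.round(o["position"],4),np.round(o["eef_rot"],1),np.round(o["wrist_force"],1),round(o["width"],4),round(o["grasp_force"],1),*k)
E
python3 - <<'E'
from h import *
yaw=185.5 if abs(ctrl.solve_ik([.5055,.2555,.16],down(185.5))[5])<abs(ctrl.solve_ik([.5055,.2555,.16],down(5.5))[5]) else 5.5
for y in(5.5,185.5): print(y,np.round(ctrl.solve_ik([.5055,.2555,.16],down(y)),0))
for y in(15,):
  for th in(0,45): 
    for z in (.035,.12): print(th,z,ctrl.solve_ik([.44,.0,z],tilt(y,th)))
ctrl.move_gripper(.036,grip_force=15)
ctrl.move_pose([.5055,.2555,.16],down(5.5)); st()
print(ctrl.move_l([.5055,.2555,.047],feed=.1,contact_N=6)); st()
f=grab_frame("top"); s=grab_frame("scene")
cv2.imwrite("pics/grasp.png",np.hstack([crop(f,(157,222),60,60,6),crop(s,(180,176),60,60,6)]))
E
```

```text
5.5 [ 16.  19.  91.  -0.  70. 100.]
185.5 [ 16.  19.  91.   0.  70. -80.]
0 0.035 [-1.45851289e+01  1.65699356e+01  1.15915951e+02 -2.54444375e-14
  4.75141138e+01  6.04148711e+01]
0 0.12 [-1.45851289e+01  9.15479648e+00  1.10398523e+02 -2.54444375e-14
  6.04466808e+01  6.04148711e+01]
45 0.035 [-37.5890217   36.2918346  102.00480414  25.77208024  81.12544268
  24.14642072]
45 0.12 [-37.5890217   28.77560841  99.42671338  25.44159054  90.23273841
  28.51695604]
3.03 [0.5052 0.256  0.1601] [-180.    -0.     5.6] [0.7 0.2 0.5] 0.0358 0.0
False
4.32 [0.5061 0.2557 0.0477] [-1.8e+02 -1.0e-01  5.5e+00] [0.7 0.1 0.6] 0.0358 0.0
```

View pics/grasp.png

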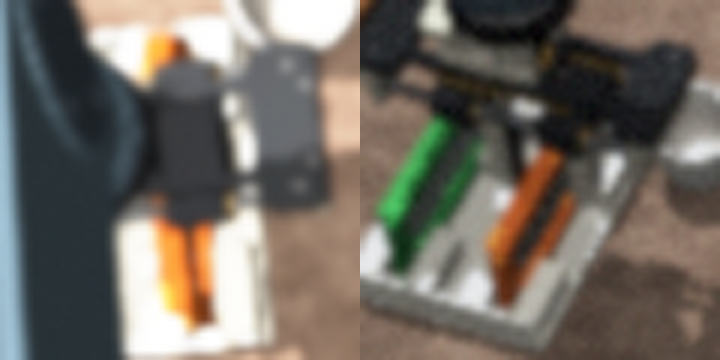

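The fingers straddle the orange insert, with the near half visible at about (188,270) in the left crop. Next: grip, lift, tilt and set its lower edge down.

Run:
```python
from h import *
ctrl.move_gripper(.008,grip_force=25); st()
ctrl.move_l([.5061,.2557,.15],feed=.12); st()
Y=np.radians(15); n=np.array([np.sin(Y),-np.cos(Y),0]); Z=np.array([0,0,1.]); a=np.radians(45)
L=np.array([.44,.03,0]); P=L-.033*n
oy=n*np.cos(a)+Z*np.sin(a); oz=-n*np.sin(a)+Z*np.cos(a)
T=P+.007*oz+.039*oy; rot=tilt(15,45)
ctrl.move_pose(T+[0,0,.10],rot); st()
ctrl.move_l(T+[0,0,.012],feed=.1)
print("contact",ctrl.move_l(T-[0,0,.004],feed=.02,contact_N=3)); st("target",T.round(4))
f=grab_frame("top"); s=grab_frame("scene")
c1=proj("top",[L])[0]; c2=proj("scene",[L])[0]
cv2.imwrite("pics/lay.png",np.hstack([crop(f,c1,76,76,5),crop(s,c2,76,76,5)]))
```

```text
4.91 [0.5056 0.2555 0.0471] [-180.    -0.     5.5] [0.1 0.1 1.3] 0.0138 25.0
5.92 [0.5055 0.2555 0.1491] [1.8e+02 1.0e-01 5.5e+00] [ 0.3 -0.1 -2.2] 0.014 25.0
7.03 [0.4373 0.0403 0.1323] [-1.35e+02  1.00e-01  1.50e+01] [ 0.4 -0.4 -0.5] 0.0137 25.0
contact True
8.69 [0.4373 0.0401 0.0317] [-134.9    0.    15. ] [ 1.9 -1.5  3.7] 0.0137 25.0 target [0.4373 0.04   0.0325]
```

View pics/lay.png

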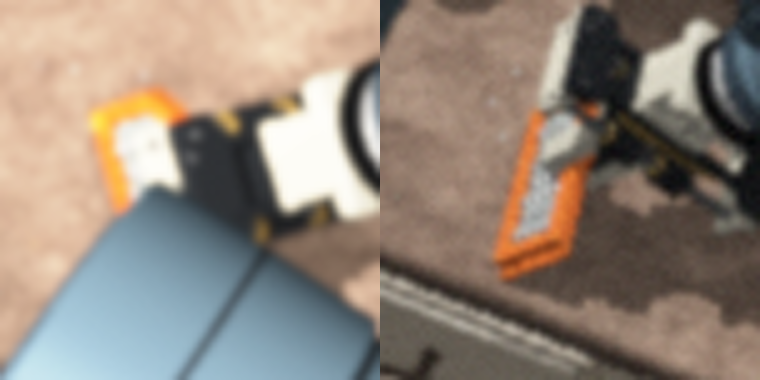

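The insert leans on its lower edge at the intended height, with its steel sheet facing up (around (145,150) in the left crop). Now I'll open and draw the lower finger out.

Run:
```python
from h import *
Y=np.radians(15); n=np.array([np.sin(Y),-np.cos(Y),0])
ctrl.move_gripper(.033); st()
p=ctrl.observe()["position"]
print(ctrl.move_l(p+n*.07+[0,0,-.003],feed=.08,contact_N=8)); st()
p=ctrl.observe()["position"]
ctrl.move_l(p+n*.03+[0,0,.12],feed=.2)
ctrl.move_pose([.40,-.12,.25],down(15)); st()
f=grab_frame("top"); s=grab_frame("scene")
L=[.44,.03,0]; c1=proj("top",[L])[0]; c2=proj("scene",[L])[0]
cv2.imwrite("pics/flat.png",np.hstack([crop(f,c1,76,76,5),crop(s,c2,76,76,5)]))
for nm,f,c in(("top",f,c1),("scene",s,c2)):
    m=orange(f,(4,120,90)); k=np.zeros_like(m); cv2.circle(k,tuple(int(v) for v in c),45,255,-1); m&=k
    cs,_=cv2.findContours(m,0,cv2.CHAIN_APPROX_NONE); q=max(cs,key=cv2.contourArea).reshape(-1,2)
    r=cv2.minAreaRect(np.float32(ray(nm,q,.014)[:,:2]*1000)); print(nm,np.round(r[0],1),np.round(r[1],1),round(r[2],2))
```

```text
9.35 [0.4369 0.0401 0.0312] [-1.35e+02  1.00e-01  1.50e+01] [-1.  -0.7 -0.9] 0.0325 0.2
False
10.38 [ 0.4547 -0.027   0.0282] [-1.35e+02  1.00e-01  1.50e+01] [ 0.1 -0.4 -0.4] 0.033 0.0
11.82 [ 0.3996 -0.1189  0.2488] [-1.798e+02  1.000e-01  1.500e+01] [ 0.7 -0.4  0.3] 0.0328 0.0
top [329.8  27. ] [98.5 28. ] 88.76
scene [429.2  26.7] [149.2  70.6] 15.38
```

View pics/flat.png

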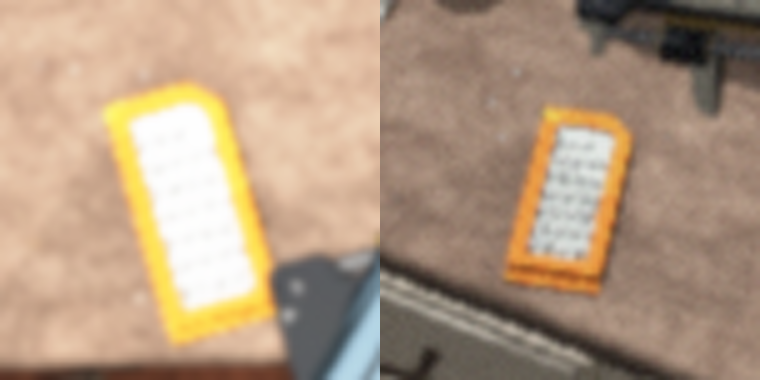

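The insert lies flat, grating side up, with its cut corner far right. I'll measure it properly, with the wider yellow mask and the arm clear.

Run:
```python
from h import *
ctrl.move_pose([.42,-.25,.30],down(15))
L=[.44,.03,0]
for nm in("top","scene"):
    f=grab_frame(nm); c=proj(nm,[L])[0]
    for s in(100,150):
        m=orange(f,(4,s,90),(34,255,255)); k=np.zeros_like(m); cv2.circle(k,tuple(int(v) for v in c),42,255,-1); m&=k
        cs,_=cv2.findContours(m,0,cv2.CHAIN_APPROX_NONE); q=max(cs,key=cv2.contourArea).reshape(-1,2)
        r=cv2.minAreaRect(np.float32(ray(nm,q,.014)[:,:2]*1000)); print(nm,np.round(r[0],1),np.round(r[1],1),round(r[2],2))
st()
```

```text
top [433.6  30.5] [144.5  72.5] 15.13
top [432.5  29.5] [135.9  65.2] 13.95
scene [429.5  27.1] [152.2  72.7] 14.97
scene [429.1  25.9] [145.1  66.8] 15.39
12.63 [ 0.4196 -0.249   0.2982] [-1.798e+02  1.000e-01  1.500e+01] [-0.9  0.6 -0.1] 0.0335 0.0
```

```bash
cat >> h.py <<'E'
def meas(nm,c,z,s):
    f=grab_frame(nm); m=orange(f,(4,s,70),(34,255,255)); k=np.zeros_like(m); p=proj(nm,[c])[0]; cv2.circle(k,tuple(int(v) for v in p),45,255,-1); m&=k
    m=cv2.morphologyEx(m,cv2.MORPH_OPEN,np.ones((2,2)))
    q=np.argwhere(m)[:,::-1]; r=cv2.minAreaRect(np.float32(ray(nm,q,z)[:,:2]*1000))
    print(nm,s,np.round(r[0],1),np.round(r[1],1),round(r[2],2)); return f
E
python3 - <<'E'
from h import *
ctrl.move_gripper(.092,grip_force=25)
ctrl.move_pose([.4332,.0293,.08],down(15)); 
ctrl.move_l([.4332,.0293,.005],feed=.08,contact_N=6); st()
ctrl.move_gripper(.05,grip_force=25); st()
p=ctrl.observe()["position"]
ctrl.move_l(p+[0,0,.125],feed=.15)
B=np.array([.467,-.251,.110])
ctrl.move_pose(B,down(15)); st()
for nm in("top","scene"):
    for s in(100,150): f=meas(nm,[.467,-.251,.119],.119,s)
    cv2.imwrite(f"pics/_{nm}.png",crop(f,proj(nm,[B])[0],76,90,5))
cv2.imwrite("pics/over.png",np.hstack([cv2.imread("pics/_top.png"),cv2.imread("pics/_scene.png")]))
st()
E
```

```text
16.11 [0.4336 0.0292 0.0053] [180.  -0.  15.] [0.7 0.4 0.2] 0.0924 0.0
16.65 [0.4333 0.0293 0.0052] [180.  -0.  15.] [0.3 0.4 3.3] 0.0657 25.0
18.73 [ 0.4667 -0.2497  0.1096] [-179.9    0.    15. ] [ 0.1  0.1 -1.2] 0.0658 25.0
top 100 [ 461.9 -250.6] [142.5  69.1] 15.0
top 150 [ 461.3 -250.5] [138.4  65.7] 14.36
scene 100 [ 502.6 -228.2] [250.7  91.8] 29.09
scene 150 [ 501.3 -229.8] [246.9  90.2] 29.89
18.93 [ 0.4673 -0.2495  0.1102] [-180.    -0.    15.1] [ 0.2 -0.  -0.5] 0.0657 25.0
```

View pics/over.png

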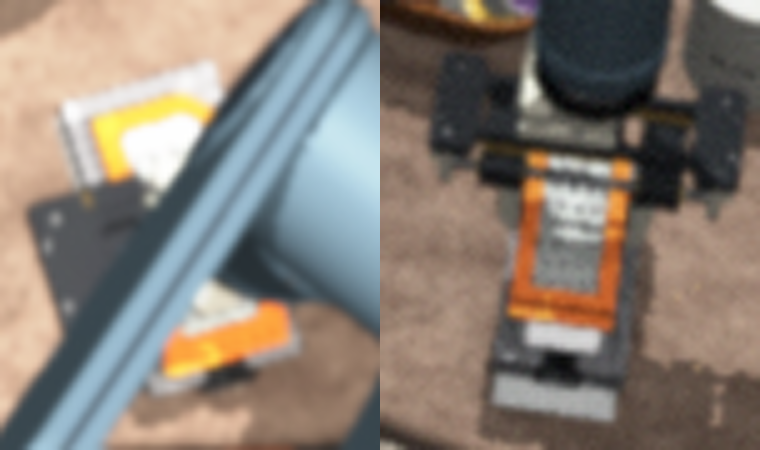

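The insert is held over the box. In the top view it sits about 5 mm too far toward the robot: the gap at the far end, near (80,110), is bigger than at the near end. I'll shift it, go lower and remeasure.

Run:
```python
import re
s=open("h.py").read()
s=s.replace("    q=np.argwhere(m)[:,::-1]; r=","    m=cv2.morphologyEx(m,cv2.MORPH_OPEN,np.ones((2,2)))\n    v=np.float32(ray(nm,np.argwhere(m)[:,::-1],z)[:,:2]*1000); v=v[(np.hypot(*(v-np.float32(c[:2])*1000).T)<95)]; r=").replace("minAreaRect(np.float32(ray(nm,q,z)[:,:2]*1000)); print(nm,s","minAreaRect(v); print(nm,s")
open("h.py","w").write(s)
from h import *
meas("scene",[.4645,-.251,.119],.119,100);meas("scene",[.4645,-.251,.119],.119,150)
B=np.array([.4715,-.2485,.086])
ctrl.move_l(B,feed=.1,contact_N=8); st()
for nm in("top","scene"):
    for q in(100,150): f=meas(nm,[*B[:2],.095],.095,q)
    cv2.imwrite(f"pics/_{nm}.png",crop(f,proj(nm,[B])[0],76,90,5))
cv2.imwrite("pics/over2.png",np.hstack([cv2.imread("pics/_top.png"),cv2.imread("pics/_scene.png")]))
```

```text
Traceback (most recent call last):
  File "h.py", line 29, in meas
    v=np.float32(ray(nm,np.argwhere(m)[:,::-1],z)[:,:2]*1000); v=v[(np.hypot(*(v-np.float32(c[:2])*1000).T)<95)]; r=cv2.minAreaRect(np.float32(ray(nm,q,z)[:,:2]*1000))
                                                                                                                                                      ^
NameError: name 'q' is not defined
```

```bash
sed -i 's/cv2.minAreaRect(np.float32(ray(nm,q,z).*$/cv2.minAreaRect(v)/' h.py
python3 - <<'E'
from h import *
meas("scene",[.4645,-.251,.119],.119,100);meas("scene",[.4645,-.251,.119],.119,150)
B=np.array([.4715,-.2485,.086])
ctrl.move_l(B,feed=.1,contact_N=8); st()
for nm in("top","scene"):
    for q in(100,150): f=meas(nm,[*B[:2],.095],.095,q)
    cv2.imwrite(f"pics/_{nm}.png",crop(f,proj(nm,[B])[0],76,90,5))
cv2.imwrite("pics/over2.png",np.hstack([cv2.imread("pics/_top.png"),cv2.imread("pics/_scene.png")]))
E
sed -n 24,34p h.py
```

```text
scene 100 [ 451.7 -262.5] [130.2  71.3] 15.86
scene 150 [ 451.8 -262.1] [129.1  67.8] 16.49
19.47 [ 0.4712 -0.2481  0.0856] [-1.799e+02  1.000e-01  1.500e+01] [-0.5 -0.1 -1. ] 0.0654 25.0
top 100 [ 463.  -251.8] [141.9  68.9] 14.61
top 150 [ 462.2 -252.5] [138.   65.6] 14.24
scene 100 [ 453.5 -261.6] [128.6  70.6] 15.31
scene 150 [ 455.  -261.5] [123.8  69.4] 16.1
    o=ctrl.observe(); print(round(o["clock"],2),np.round(o["position"],4),np.round(o["eef_rot"],1),np.round(o["wrist_force"],1),round(o["width"],4),round(o["grasp_force"],1),*k)
def meas(nm,c,z,s):
    f=grab_frame(nm); m=orange(f,(4,s,70),(34,255,255)); k=np.zeros_like(m); p=proj(nm,[c])[0]; cv2.circle(k,tuple(int(v) for v in p),45,255,-1); m&=k
    m=cv2.morphologyEx(m,cv2.MORPH_OPEN,np.ones((2,2)))
    m=cv2.morphologyEx(m,cv2.MORPH_OPEN,np.ones((2,2)))
    v=np.float32(ray(nm,np.argwhere(m)[:,::-1],z)[:,:2]*1000); v=v[(np.hypot(*(v-np.float32(c[:2])*1000).T)<95)]; r=cv2.minAreaRect(v)
    print(nm,s,np.round(r[0],1),np.round(r[1],1),round(r[2],2)); return f
```

View pics/over2.png

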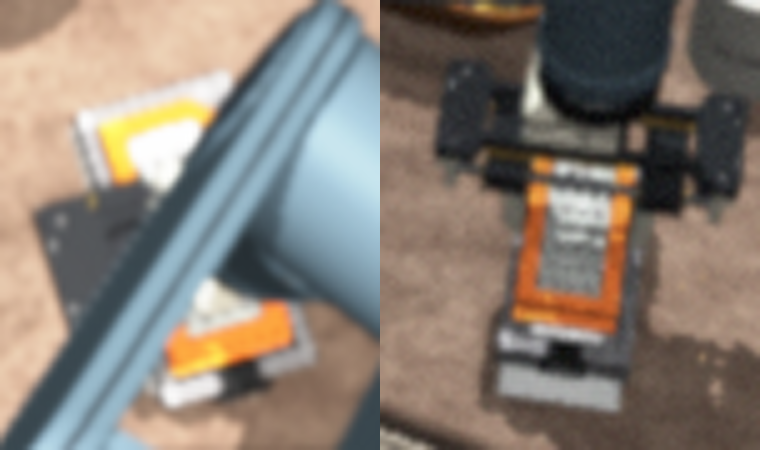

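```bash
cat >> h.py <<'E'
U=np.array([np.cos(np.radians(15)),np.sin(np.radians(15)),0]); N=np.array([U[1],-U[0],0])
def edge(nm,img,c,z,d,o,lat,r0,r1):
    "median position (mm) along d from c of the half-way saturation crossing, over lateral offsets lat along o"
    S=cv2.cvtColor(img,cv2.COLOR_RGB2HSV)[:,:,1].astype(np.float32); t=np.arange(r0,r1,.25); out=[]
    for l in lat:
        P=np.array([*c,z])+d*t[:,None]/1000+o*l/1000; p=proj(nm,P).astype(np.float32)
        s=cv2.remap(S,p[:,:1],p[:,1:],cv2.INTER_LINEAR).ravel(); g=cv2.GaussianBlur(np.gradient(s)[None],(0,0),4)[0]
        out.append(t[np.argmax(abs(g))])
    return round(float(np.median(out)),1),round(float(np.std(out)),1)
E
python3 - <<'E'
from h import *
c=(.4665,-.249)
t0=cv2.imread("pics/top0.png")[:,:,::-1].copy(); s0=cv2.imread("pics/scene0.png")[:,:,::-1].copy()
for nm,i in(("top",t0),("scene",s0)):
    print(nm,"box +u,-u,+n,-n",edge(nm,i,c,.072,U,N,range(-30,31,4),72,92),edge(nm,i,c,.072,-U,N,[*range(-35,-15,3),*range(16,36,3)],72,92),
      edge(nm,i,c,.072,N,U,[*range(-70,-30,4),*range(30,70,4)],34,54),edge(nm,i,c,.072,-N,U,[*range(-70,-30,4),*range(30,70,4)],34,54))
t=grab_frame("top"); s=grab_frame("scene"); st()
c=(.4712,-.2481)
print("ins top far",edge("top",t,c,.095,U,N,range(-28,-8,2),55,80),"near",edge("top",t,c,.086,-U,N,range(0,29,2),60,85),
 "left",edge("top",t,c,.095,-N,U,range(40,60,2),24,44),"right",edge("top",t,c,.095,N,U,range(-60,-45,2),24,44))
print("ins scene near",edge("scene",s,c,.086,-U,N,range(-28,28,3),55,90),"left",edge("scene",s,c,.095,-N,U,range(-55,-20,3),24,44),"right",edge("scene",s,c,.095,N,U,range(-55,-20,3),24,44))
E
```

```text
top box +u,-u,+n,-n (84.5, 0.3) (83.0, 0.5) (45.8, 0.5) (47.2, 0.6)
scene box +u,-u,+n,-n (83.5, 0.7) (88.2, 3.9) (48.6, 1.2) (38.8, 0.7)
19.77 [ 0.4717 -0.2488  0.0865] [180.  -0.  15.] [-0.3 -0.1 -2. ] 0.0655 25.0
ins top far (59.9, 4.7) near (72.8, 0.9) left (35.5, 0.3) right (32.9, 1.2)
ins scene near (71.8, 1.6) left (32.8, 0.5) right (35.8, 0.5)
```

```bash
sed -i 's/argmax(abs(g))/argmax(abs(g) if sgn==0 else sgn*g)/; s/lat,r0,r1):/lat,r0,r1,sgn=0):/' h.py
python3 - <<'E'
from h import *
t=grab_frame("top"); s=grab_frame("scene"); c=(.4715,-.2485)
for l in range(-30,-4,4): print(l,"far",edge("top",t,c,.095,U,N,[l],50,85,-1)[0],end="; ")
print()
for l in range(-6,31,4): print(l,"near",edge("top",t,c,.086,-U,N,[l],50,85,-1)[0],end="; ")
print()
for l in range(-28,30,7): print(l,"near-scene",edge("scene",s,c,.086,-U,N,[l],50,85,-1)[0],end="; ")
S=cv2.cvtColor(t,cv2.COLOR_RGB2HSV)[:,:,1]
P=np.array([*c,.095])+U*np.arange(45,95,2.5)[:,None]/1000-N*.02; p=proj("top",P).round().astype(int); print("\n",S[p[:,1],p[:,0]])
P=np.array([*c,.086])-U*np.arange(45,95,2.5)[:,None]/1000+N*.015; p=proj("top",P).round().astype(int); print(S[p[:,1],p[:,0]])
E
```

```text
-30 far 69.8; -26 far 69.5; -22 far 68.8; -18 far 69.5; -14 far 69.0; -10 far 69.8; -6 far 69.2; 
-6 near 74.5; -2 near 74.5; 2 near 74.5; 6 near 75.0; 10 near 74.0; 14 near 72.5; 18 near 73.0; 22 near 72.2; 26 near 73.0; 30 near 72.0; 
-28 near-scene 75.5; -21 near-scene 74.5; -14 near-scene 72.0; -7 near-scene 72.0; 0 near-scene 71.0; 7 near-scene 70.2; 14 near-scene 72.0; 21 near-scene 71.2; 28 near-scene 73.2; 
 [ 19   6   2  10   8  27  97 155 142 142  94  24  10  22  53  61  63  65
  66  66]
[ 10  11  19  63 135 187 192 195 188 165 165 126  29   7   6  15  37  68
  77  82]
```

The far edge is at +69.3 mm and the near edge at −73.2, so the insert sits 2 mm toward the robot in the grip. The box centre is at c0+0.75u+3.1n, where u points to its far end and n to its right. Correcting and lowering.

Run:
```python
from h import *
c0=np.array([.4665,-.249,0]); T=c0+.00275*U+.0031*N
ctrl.move_l(T+[0,0,.086],feed=.05); st()
print(ctrl.move_l(T+[0,0,.063],feed=.02,contact_N=4)); o=ctrl.observe(); st(np.round(o["wrist_torque"],2))
for nm in("top","scene"):
    f=grab_frame(nm); cv2.imwrite(f"pics/_{nm}.png",crop(f,proj(nm,[T+[0,0,.08]])[0],76,90,5))
cv2.imwrite("pics/in.png",np.hstack([cv2.imread("pics/_top.png"),cv2.imread("pics/_scene.png")]))
```

```text
20.12 [ 0.4699 -0.2515  0.0861] [180.  -0.  15.] [ 0.1 -0.6 -1.3] 0.0659 25.0
True
20.97 [ 0.4705 -0.2513  0.0678] [180.  -0.  15.] [ 1.4 -0.9 -0.1] 0.0655 25.0 [-0.19 -0.14  0.07]
```

View pics/in.png

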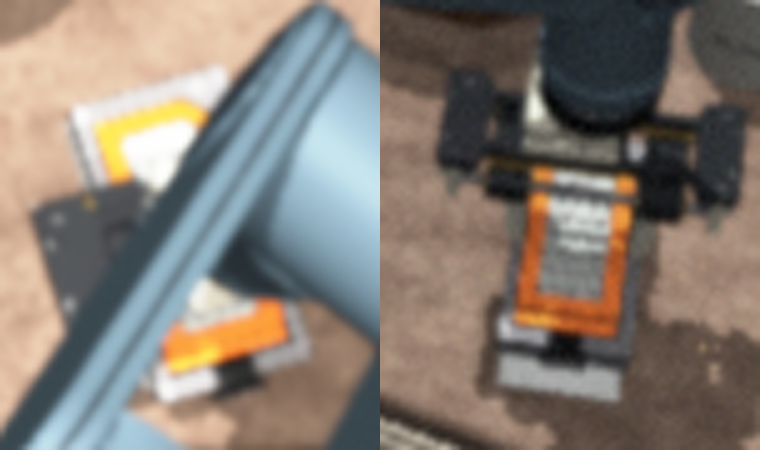

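The stop height puts the underside about 5 mm over the floor, below the rim, so it is entering the cavity. Continuing gently.

Run:
```python
from h import *
p=ctrl.observe()["position"]; T=np.array([.4665,-.249,0])+.00275*U+.0031*N
print(ctrl.move_l(T+[0,0,.0632],feed=.02,contact_N=9)); o=ctrl.observe(); st(np.round(o["wrist_torque"],2))
ctrl.move_gripper(.078); st()
p=ctrl.observe()["position"]; ctrl.move_l([*p[:2],.13],feed=.12)
ctrl.move_pose([.40,-.05,.25],down(15)); st()
for nm in("top","scene"):
    f=grab_frame(nm); cv2.imwrite(f"pics/_{nm}.png",crop(f,proj(nm,[T+[0,0,.08]])[0],76,90,5))
cv2.imwrite("pics/in2.png",np.hstack([cv2.imread("pics/_top.png"),cv2.imread("pics/_scene.png")]))
```

```text
True
21.27 [ 0.4706 -0.2514  0.0671] [ 1.8e+02 -1.0e-01  1.5e+01] [0.  0.9 5.7] 0.0655 25.0 [0.08 0.17 0.07]
21.74 [ 0.4705 -0.2513  0.0664] [-180.   -0.   15.] [-0.4 -0.1  0. ] 0.078 0.0
23.38 [ 0.4003 -0.0506  0.2493] [-180.    0.   15.] [ 0.3 -0.2 -0.3] 0.078 0.0
```

View pics/in2.png

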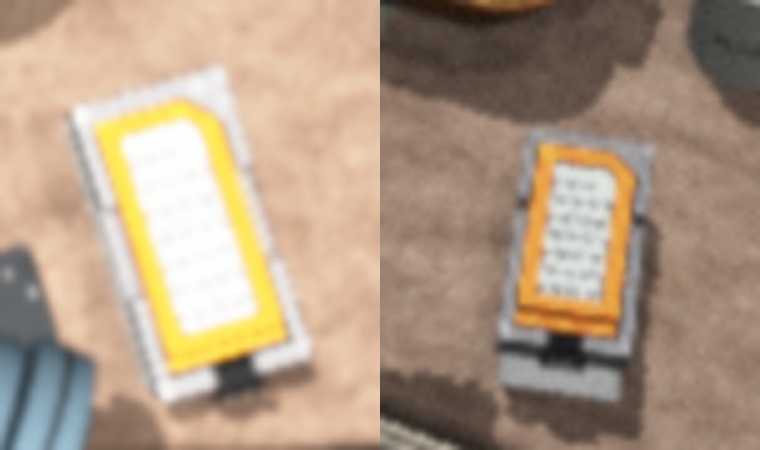

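The insert is in the cavity with its cut corner matching. The −x end is down and the lip end rides on the catch at about (235,365) in the left crop. Now I'll press on both long bars near the lip end.

Run:
```python
from h import *
ctrl.move_gripper(.028)
Q=np.array([.4665,-.249,0])+.00075*U+.0031*N-.052*U
ctrl.move_pose(Q+[0,0,.13],down(15)); st()
ctrl.move_l(Q+[0,0,.09],feed=.08)
print(ctrl.move_l(Q+[0,0,.068],feed=.015,contact_N=3)); st("first touch")
for F in(12,20):
    print(F,ctrl.move_l(Q+[0,0,.067],feed=.01,contact_N=F)); st()
```

```text
25.4 [ 0.418  -0.2646  0.1305] [-180.   -0.   15.] [-0.5  0.4 -0.7] 0.0277 0.0
True
26.85 [ 0.4178 -0.2653  0.0798] [-180.    0.   15.] [-0.2  0.4  5.4] 0.028 2.4 first touch
12 True
27.63 [ 0.4175 -0.2649  0.0723] [-1.799e+02  1.000e-01  1.500e+01] [-1.4  0.6  6.2] 0.028 2.7
20 True
27.93 [ 0.4175 -0.2649  0.0722] [-1.799e+02  1.000e-01  1.500e+01] [-1.3  0.9  5.8] 0.0282 3.0
```

It went from 80 mm down to 72 mm, flush with the rim. Next I'll back off and check by touch that both ends stay at 72 mm, and compare the image numerically.

Run:
```python
from h import *
B=np.array([.4665,-.249,0])+.00075*U+.0031*N
for d in(-.052,.045):
    Q=B+d*U; p=ctrl.observe()["position"]
    ctrl.move_l([*p[:2],.09],feed=.08); ctrl.move_l(Q+[0,0,.082],feed=.12)
    print(d,ctrl.move_l(Q+[0,0,.066],feed=.012,contact_N=3)); st()
p=ctrl.observe()["position"]; ctrl.move_l([*p[:2],.13],feed=.15)
ctrl.move_pose([.40,-.0,.28],down(15)); st()
t=grab_frame("top"); s=grab_frame("scene"); c=B[:2]
print("far/near",edge("top",t,c,.072,U,N,range(-28,12,4),55,85,-1),edge("top",t,c,.063,-U,N,[*range(-28,-11,3),*range(12,29,3)],55,85,-1),
 edge("scene",s,c,.063,-U,N,[*range(-28,-11,3),*range(12,29,3)],55,85,-1))
# catch (dark) extent inward along -u on centre line, before vs now
for nm,i in(("top0",cv2.imread("pics/top0.png")[:,:,::-1]),("top",t),("scene0",cv2.imread("pics/scene0.png")[:,:,::-1]),("scene",s)):
    P=np.array([*c,.070])-U*np.arange(56,92,2)[:,None]/1000; g=cv2.cvtColor(np.ascontiguousarray(i),cv2.COLOR_RGB2GRAY); p=proj(nm.rstrip("0"),P).astype(np.float32)
    print(nm,cv2.remap(g,p[:,:1],p[:,1:],cv2.INTER_LINEAR).ravel())
```

```text
-0.052 True
29.39 [ 0.4178 -0.2652  0.0723] [-1.799e+02  1.000e-01  1.500e+01] [0.4 0.3 5.3] 0.0283 2.3
0.045 True
31.68 [ 0.5116 -0.2403  0.0699] [-1.798e+02  1.000e-01  1.500e+01] [ 0.4 -0.2  3.8] 0.0278 1.8
33.4 [ 0.4003 -0.0006  0.2792] [-1.8e+02  1.0e-01  1.5e+01] [-0.5  0.2 -0.2] 0.0281 0.0
far/near (71.8, 0.3) (69.5, 0.3) (67.9, 0.8)
top0 [240 233 230 219 193 138  88  57  56  63  66  67  63  61  63  78  99 116]
top [221 216 205 195 179 137  89  57  55  61  65  65  62  59  62  76  97 113]
scene0 [186 184 182 178 166 149 113  75  52  32  27  24  24  25  26  31  38  52]
scene [161 145 129 112 108 110  89  64  47  32  28  26  26  28  33  37  43  58]
```

The catch's dark edge in the top image is exactly where it was at the start, so it has sprung back out. I'll do one firmer press at each end with averaged readings, to rule out a 1–2 mm gap.

Run:
```python
from h import *
B=np.array([.4665,-.249,0])+.00075*U+.0031*N
ctrl.move_pose(B+.045*U+[0,0,.12],down(15))
for d in(.045,-.052):
    Q=B+d*U; ctrl.move_l(Q+[0,0,.085],feed=.15)
    ctrl.move_l(Q+[0,0,.066],feed=.015,contact_N=25)
    z=[];f=[]
    for _ in range(8): ctrl.dwell(.04); o=ctrl.observe(); z.append(o["position"][2]); f.append(o["wrist_force"][2])
    print(d,np.mean(z).round(4),np.std(z).round(4),np.round(f,1)); ctrl.move_l(Q+[0,0,.085],feed=.15)
ctrl.move_l(Q+[0,0,.15],feed=.2); ctrl.move_pose([.40,-.0,.28],down(15)); st()
t=grab_frame("top")
P=np.array([*B[:2],.070])-U*np.arange(56,92,2)[:,None]/1000; p=proj("top",P).astype(np.float32)
print(cv2.remap(cv2.cvtColor(t,cv2.COLOR_RGB2GRAY),p[:,:1],p[:,1:],cv2.INTER_LINEAR).ravel())
```

```text
0.045 0.0695 0.0 [6.3 6.4 7.5 5.5 5.5 6.3 6.  7. ]
-0.052 0.0723 0.0 [6.2 6.3 6.  5.6 5.5 6.2 5.3 5.4]
40.67 [ 0.4    -0.0006  0.279 ] [-1.8e+02  1.0e-01  1.5e+01] [ 0.8 -0.5  0.5] 0.028 0.0
[221 216 205 195 179 137  89  57  55  61  64  64  62  59  62  76  97 113]
```

The far press at +45 mm landed on the recessed sheet, while the near one was on the solid end bar at 72.3 mm, which is flush. One last touch on the far end bar, then hand in.

Run:
```python
from h import *
B=np.array([.4665,-.249,0])+.00075*U+.0031*N
Q=B+.063*U-.006*N
ctrl.move_gripper(.006); ctrl.move_pose(Q+[0,0,.11],down(15)); ctrl.move_l(Q+[0,0,.082],feed=.12)
ctrl.move_l(Q+[0,0,.066],feed=.015,contact_N=12); z=ctrl.observe()["position"][2]; st()
ctrl.move_l(Q+[0,0,.13],feed=.2); ctrl.move_pose([.40,0,.28],down(15)); st()
if .0705<z<.0735: print(ctrl.sign_off())
```

```text
43.59 [ 0.5273 -0.2297  0.0723] [-180.    0.   15.] [-0.9  0.   4.9] 0.0058 2.6
45.19 [ 0.4003 -0.0006  0.2792] [-1.8e+02  1.0e-01  1.5e+01] [ 0.4 -0.4  0. ] 0.0062 0.0
the job is handed in; nothing more can be done
None
```

The orange insert was laid flat on the worktop, regripped and pressed home in the grater box; both ends read flush at 72.3 mm, the catch looks sprung back, and the job was handed in at about 45 s without touching the green insert, cups or canister.

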